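# Load the board tester and latch its sliding hood

## Robot

A 6-joint arm with a two-finger parallel gripper is mounted at the origin on the work surface. World frame = base frame: x ahead of the robot, y to its left, z up, the work surface at z = 0. Lengths are in m, angles in rad, forces in N, time in s.
With the tool pointing down it reaches from about 0.375 to 0.975 m from the base axis. Payload 3.8 kg.
Tool frame: the origin (TCP) lies where the fingers leave the gripper's body, on its centre line; the fingertips stand 73 mm ahead of it and the grasp point (between the pads) lies 54 mm ahead of it (nose_length is the distance from the TCP to the fingertips, in m); z points along the fingers, y is the line along which they close (so a half turn about z gives the same grasp; the last joint's range is limited). The gripper opens to 85 mm and grips with 20 to 120 N. Pads are 22 mm wide; open, the fingers measure 114 mm over their backs; the gripper's body (76 mm by 85 mm) begins 54 mm behind the grasp point. The pads swing forward as they close: fully open they stand 13 mm farther back than shut.
Start: joints at [-1.199, 0.264, 1.604, -0, 1.274, -0.037], TCP at [0.268, -0.619, 0.304] pointing down, gripper open.
Joint ranges: [-2.63, 2.63], [-0.94, 2.18], [0.31, 2.57], [-1.31, 4.45], [0, 2.66], [-2.55, 2.55]. Speed limits (rad/s): [2.57, 2.57, 3.14, 3.14, 3.14, 3.14].

## Interface

Orientations are given as a rotation vector (axis times angle).
In Python, from workcell import read_state, read_camera, calibration, finish_job, look_for, cut_out, tip_of, nose_length gives the robot as it stands.
- The arm moves only by the tool step_arm, never from a script. Its argument "targets" is a list of rows, each a list of 3 entries, a list of its own where there are three numbers: the turn, a rotation vector about the tool's x, y, z in rad, then the shift along the tool's x, y, z in mm, then the finger opening in mm, from 0 to 85.4. In form: [[[ax, ay, az], [x, y, z], grip], ...]. A call has 1 to 5 rows; each row shifts and turns the commanded pose from where the row before left it, along the tool's axes as they then stand; what a row does not reach is not made up. A row lasts 1/12 s, in which the tool goes at most 41.7 mm and 7.16 degrees, less where a joint would pass 70% of its speed; a pose out of reach is approached as far as the arm can. A call with a gripper value outside its range is refused whole. The fingers move at their own pace and stop on an object; "grip_force" is the grip in N (left out, the last holds). Time passes only in rows, so rows that do not move let the fingers close. It gives the time, the measured TCP pose, the force, the opening and the grip force at its end, in the units of the state.
- read_state(): the state, without advancing time (a new reading comes with each control period).
- read_camera(name): name is "side" or "top"; returns the picture (480x640x3 uint8, red, green, blue); there is no depth.
- calibration(name): a dict with "camera_matrix" (3x3 intrinsics, pixels), "R" (3x3) and "t" (3): a world point X has camera coordinates R X + t. Camera axes: x right, y down, z forward; pixel columns grow to the right and rows downward; lengths in m; the calibration is good to about 2 mm. A picture is of the moment at which its call begins. calibration takes no time and is no camera call.
- finish_job(): hands the job in; it is judged then, once.
Trained networks look in the newest picture that a camera, given by its name, has taken for a name from the list of things; names that differ only in an ending like _2 or _b are one class to them, and where a whole thing is asked for, a point or a joint stands for the part that bears it (a point fixed in the world has none). Each returns a list of dicts, best first, with "score" (0 to 1); they miss things now and then, are a little off and sometimes report something else, mostly with a low value. They report only what shows in the picture. A call takes as long as a camera call. They do not tell look-alikes from the thing itself.
- look_for(camera, query): "extent" ([left, top, right, bottom] in pixels, round what is visible of it).
- cut_out(camera, query): "region" (480x640 bool, what is visible of it) and "extent" ([left, top, right, bottom] in pixels, round what is visible of it).
- tip_of(camera, query): "at" ([row, column] in pixels: a listed point, or the origin of a listed thing).
The state is a dict: "time": time; "q": joint angles; "joint_vel": joint speeds; "joint_torque": joint torques, N m; "tool_pos": TCP position; "tcp_rot": TCP orientation; "wrist_force": force on the tool from outside, world axes, zero at the start; "torque": the same for the moment, N m; "width": opening from 0.0 (shut) to 1.0 (fully open); "grip_force": force on a finger pad.
Only numpy, scipy, OpenCV 4.12 (cv2) and the standard library are available. Lean on these libraries where they do the work, as an engineer would, in place of code of your own. Each camera call takes 0.05 s, during which the arm holds its last target. There are 200 camera calls.

## Task

Lay the green circuit board flat in the nest of the blue board tester and let go of it, then push the tester's clear sliding hood shut over it until the latch clicks and holds the hood shut. Push steadily and stop once it has clicked, without ramming the hood against its end stop, and leave the blue board and the other things on the bench where they are.

Things in the scene. Friction and masses are not known exactly. Their poses are not given: they have to be found in the camera images.
- board: green circuit board, 60 mm (its x) x 50 mm (y) x 3 mm, 0.11 kg, with a black block 34 mm (x) x 24 mm (y) in its middle, top 31 mm above the underside; grip the block across y. Origin: centre of the underside, z up. It starts flat on the tray's floor; the two boards may have swapped places.
- spare_board: a board of the same shape and size but blue, in the same tray about 110 mm from the green one; leave it alone.
- tray: flat steel tray, 250 mm (its x) x 150 mm (y), walls and floor 3 mm thick, 12 mm high, fixed. Origin: centre of the underside.
- tester: blue board tester, fixed: base 350 x 205 mm, top 30 mm above the table. Origin on the table under it. Its +x is the direction in which the hood slides shut, +z up. On the base: the nest, a low clear wall 40 mm beyond (+x of) the nest's centre reaching 76 mm above the table, and the steel latch with its red cap (85 mm above the table) on the -y side of the hood.
- nest (a point): centre of the nest's floor, 30 mm above the table, axes as the tester's. The nest is a shallow pocket: the board's 60 mm side lies along x, either way round. Its rails have sloping inner faces, about 7 mm high, 1.5 to 2.5 mm clear of the board at the foot and wider above. While the hood is open the space above is free.
- handle (a point): middle of the yellow upright plate on the clear hood: 12 mm (x) x 64 mm (y), from the hood's flat top 85 mm above the table up to 125 mm; this point at 105 mm. Axes as the tester's. The hood is a clear box 115 mm (x) x 120 mm (y) with aluminium edges, the plate over its middle. Push the plate's -x face along +x, e.g. with shut fingertips 10 to 20 mm above the hood's top.
- hood (a joint): how far the hood has slid shut, m: 0 = fully open, handle 145 mm behind (-x of) the nest's centre; starts at 0 to 0.02. Slides with about 1.2 N of friction until its steel nose meets the latch roller. Latch and end stop are adjustable along the rail, so where it latches differs each time: somewhere from 0.125 to 0.165, not measured, to be found by feel.
- latch (a joint): lift of the red-capped spring latch roller, m: 0 = down, before and after the click. The hood's nose must push under it: resistance rises within 1 to 2 mm to 7 to 10 N, the roller lifts 3.5 mm over 6 mm of hood travel, then resistance drops away and the roller snaps down behind the nose (click), drawing the hood some 5 mm on to the end stop, where it is held.
- buffer (a joint): how far the orange sprung end stop is pressed in by the hood, m: 0 = not touched, as long as the hood is not latched. 4.5 N per mm. A latched hood that is let go rests on it with about 1 mm of compression. More than 5 mm (about 22 N) counts as ramming.
- spool: a solder spool standing on end, silver with yellow flanges, 54 mm across, 43 mm tall; bystander, loose
- flux_tin: a round black tin, 47 mm across, 25 mm tall; bystander, loose
- stripper: red and black wire strippers lying flat, about 170 mm long, 14 mm thick; bystander, loose
- screwdriver: a blue-handled screwdriver lying flat, 170 mm long; bystander, loose
- memory_stick: a small silver memory stick lying flat, 58 mm long; bystander, loose
Not all that is in view belongs to the job. Of the things that look like the board, take the one that is farthest to the robot's left at the start.

How it is judged:
On the way, in this order (a step that is already met when the one before it is completed fails the run):
1. the green board lies flat in the nest, let go of (horizontal distance between board and nest below 0.004 m and z of board in the frame of nest below 0.002 m and angle between board's own z axis and vertical below 0.05 rad and angle between the x axis of board and the x axis of nest, either way round below 0.09 rad and contact force between the fingers and board below 0.2 N and linear speed of board below 0.02 m/s), for 0.2 s.
2. the hood is home and its latch has clicked (value of joint latch below 0.0015 m and value of joint buffer between 0.0004 and 0.0035 m), for 0.2 s.
At the end, for the whole second after the job is handed in: The green board lies flat in the nest (centre within 4 mm, underside within 2 mm of the floor, turned less than 0.09 rad out of line, tilted less than 0.05 rad) and is let go; the hood is at rest, held shut by the latch: roller down (under 1.5 mm) with the end stop pressed in by 0.4 to 3.5 mm (all of step 1 and all of step 2 and velocity of joint hood between -0.01 and 0.01 m/s); the robot touches nothing.
It fails at once if the hood is rammed against its end stop (pressed in more than 5 mm, about 22 N) (value of joint buffer above 0.005 m).
It fails at once if the blue board is moved more than 3 cm (distance of spare_board from where it was at the start of the episode above 0.03 m).
It fails at once if another thing on the bench is moved more than 3 cm (distance of any of spool, flux_tin, stripper, screwdriver, memory_stick from where it was at the start of the episode above 0.03 m).
It also fails if it takes over 58 s, if anything falls off the work surface, if the arm or the gripper's body presses on something with over 40 N, if the wrist force passes 120 N, or if a joint passes its speed limit or range.

## Working session

There is one attempt and no reset: what is moved stays moved. The work goes in short steps, Python scripts to look and compute and a tool call to move; the robot and the scene stay as the last step left them, time stands still between calls to the robot, and variables do not carry over. Pictures are saved under pics/ and viewed, at most 10 in all, crops included, and the job is handed in when it is done.

Besides the shell and the picture viewer there is one more tool, called after ">>>" by a JSON object that holds its "name" and its "arguments". step_arm: Moves the arm, as the interface text tells. Its arguments: {"type":"object","properties":{"targets":{"type":"array","items":{"type":"array"}},"grip_force":{"type":"number"}},"required":["targets"]}

```bash
mkdir -p pics; cat > h.py <<'E'
import numpy as np, cv2
from workcell import *
def ray(cam,px):
    c=calibration(cam);K=np.array(c["camera_matrix"]);R=np.array(c["R"]);t=np.array(c["t"])
    d=R.T@np.linalg.inv(K)@np.array([px[0],px[1],1.]);return -R.T@t,d
def onplane(cam,px,z):
    o,d=ray(cam,px);return o+d*(z-o[2])/d[2]
def proj(cam,X):
    c=calibration(cam);p=np.array(c["camera_matrix"])@(np.array(c["R"])@np.array(X)+np.array(c["t"]));return p[:2]/p[2]
E
python3 - <<'E'
from h import *
np.set_printoptions(precision=3,suppress=True)
for c in("top","side"):
    cv2.imwrite(f"pics/{c}0.png",read_camera(c)[:,:,::-1])
    k=calibration(c);print(c,-np.array(k["R"]).T@np.array(k["t"]))
    for q in("board","spare_board","tray","tester","nest","handle"):
        try:
            for r in tip_of(c,q)[:3]:
                at=r["at"];z={"board":.003,"spare_board":.003,"nest":.03,"handle":.105}.get(q,0)
                print(c,q,round(r["score"],2),np.array(at),onplane(c,(at[1],at[0]),z))
        except Exception as e: print(q,e)
s=read_state();print(s)
E
```

```text
top [ 0.359 -0.095  1.17 ]
top board 0.73 [344.1 175.9] [0.256 0.24  0.003]
top board 0.6 [273.2 138.7] [0.421 0.334 0.003]
top board 0.59 [293.8 205.6] [0.373 0.174 0.003]
top spare_board 0.92 [228.  142.5] [0.529 0.33  0.003]
top tray 0.84 [252.7 144.5] [0.47  0.324 0.   ]
top tester 0.57 [193.3 282.6] [ 0.615 -0.005  0.   ]
top nest 0.6 [178.8 283.7] [ 0.644 -0.009  0.03 ]
top handle 0.68 [226.1 273.4] [0.519 0.006 0.105]
side [0.026 0.724 0.922]
side board 0.89 [348.4 323.3] [0.365 0.184 0.003]
side board 0.83 [383.6 269.3] [0.424 0.325 0.003]
side board 0.81 [388.4 351.2] [0.257 0.245 0.003]
side spare_board 0.8 [360.1 234.7] [0.531 0.315 0.003]
side spare_board 0.44 [179.9 363.8] [ 0.599 -0.506  0.003]
side tray 0.63 [250.8 307.4] [ 0.582 -0.093  0.   ]
side tray 0.56 [371.7 248.8] [0.484 0.322 0.   ]
side tray 0.4 [265.4 280.8] [ 0.617 -0.003  0.   ]
side tester 0.96 [266.8 282. ] [ 0.61  0.   -0.  ]
side nest 0.8 [248.9 270.9] [ 0.661 -0.021  0.03 ]
side handle 0.93 [253.1 308.3] [0.512 0.007 0.105]
{'time': 0.7, 'q': array([-1.199,  0.264,  1.604,  0.   ,  1.274, -0.037]), 'joint_vel': array([ 0.001,  0.   , -0.   , -0.001, -0.001, -0.001]), 'joint_torque': array([  0.001, -51.483, -36.762,  -0.   ,   0.001,   0.   ]), 'tool_pos': array([ 0.268, -0.619,  0.304]), 'tcp_rot': array([3.076, 0.638, 0.   ]), 'wrist_force': array([-0.132, -0.473,  0.36 ]), 'torque': array([-0.043, -0.057,  0.062]), 'grip_force': 0.0, 'width': 1.0001420315735354}
```

View pics/top0.png

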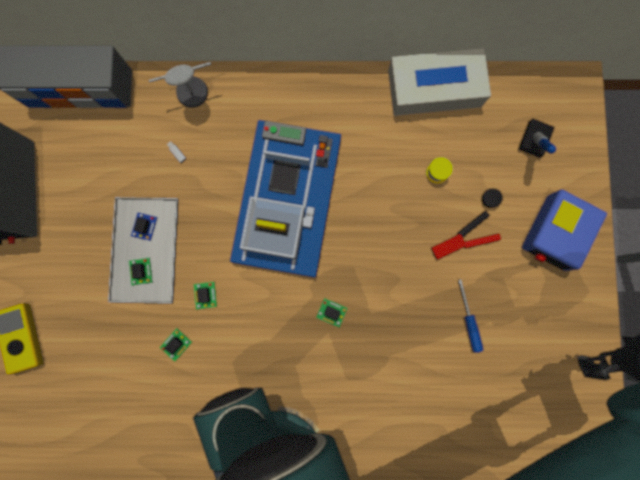

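View pics/side0.png

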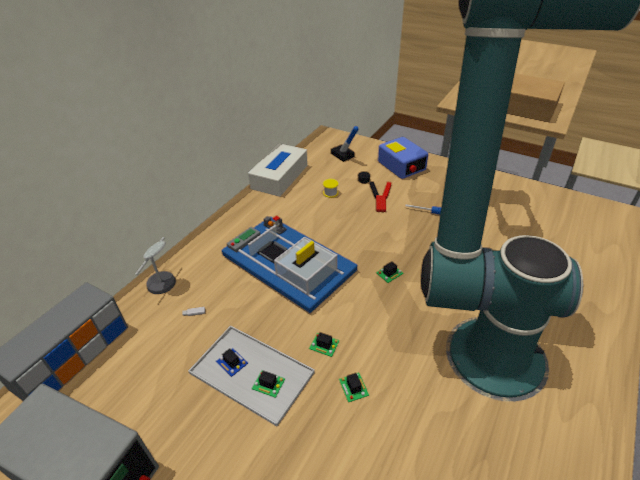

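The top picture shows the tray with the blue board at (144,226) and the green one at (139,271). Three loose green decoys lie outside it, at (205,295), (176,345) and (332,313). The tester's nest is the dark pocket at (285,178), and the yellow handle is at (271,226). The target is the green board in the tray, which is farthest left (y≈0.33).

```bash
cat > m.py <<'E'
from h import *
np.set_printoptions(precision=4,suppress=True)
def rect(cam,mask,z):
    v,u=np.nonzero(mask);P=np.array([onplane(cam,(a,b),z)[:2] for a,b in zip(u,v)])*1000
    (c,wh,a)=cv2.minAreaRect(P.astype(np.float32));return np.array(c)/1000,np.array(wh),a
E
python3 - <<'E'
from m import *
for cam in("top","side"):
    im=read_camera(cam);hsv=cv2.cvtColor(im,cv2.COLOR_RGB2HSV).astype(int);H,S,V=hsv.transpose(2,0,1)
    def crop(m,X,r):
        p=proj(cam,X).astype(int);k=np.zeros(m.shape,bool);k[max(0,p[1]-r):p[1]+r,max(0,p[0]-r):p[0]+r]=1;return m&k
    def big(m):
        n,l,s,_=cv2.connectedComponentsWithStats(m.astype(np.uint8));return l==1+np.argmax(s[1:,4])
    g=big(cv2.morphologyEx(crop((H>40)&(H<85)&(S>100),(.421,.331,.006),22).astype(np.uint8),cv2.MORPH_CLOSE,np.ones((3,3)))>0)
    print(cam,"green",rect(cam,g,.006))
    b=big(crop((V<60),(.421,.331,.034),18));print("block",rect(cam,b,.034),b.sum())
    bl=crop((H>100)&(H<118)&(S>130),(.61,0,.03),100);bl=big(bl);print("base",rect(cam,bl,.03))
    y=big(crop((H>22)&(H<32)&(S>150)&(V>90),(.515,.006,.105),30));print("handle",rect(cam,y,.125 if cam=="top" else .105),y.sum())
    ext=cut_out(cam,"tray")[0];print("tray",ext["score"],rect(cam,ext["region"],.008))
    # rectified patch at nest floor and board
    for nm,(cx,cy),z,w in(("nest",(.64,-.012),.03,.10),("brd",(.421,.331),.006,.06)):
        N=400;src=[];dst=[]
        for a,bb in((-1,-1),(-1,1),(1,1),(1,-1)):
            src.append(proj(cam,(cx+a*w,cy+bb*w,z)));dst.append((N/2-bb*N/2,N/2-a*N/2))
        M=cv2.getPerspectiveTransform(np.float32(src),np.float32(dst))
        cv2.imwrite(f"/tmp/{nm}_{cam}.png",cv2.warpPerspective(im[:,:,::-1],M,(N,N),flags=cv2.INTER_CUBIC))
a=[cv2.imread(f"/tmp/{n}.png") for n in("nest_top","nest_side","brd_top","brd_side")]
cv2.imwrite("pics/rect.png",cv2.resize(np.vstack([np.hstack(a[:2]),np.hstack(a[2:])]),(600,600)))
E
```

```text
top green (array([0.4257, 0.3293]), array([55.5787, 45.229 ]), 8.28920841217041)
block (array([0.4245, 0.3248]), array([32.7926, 27.7639]), 2.6491332054138184) 166Traceback (most recent call last):
  File "<stdin>", line 11, in <module>
  File "m.py", line 4, in rect
    v,u=np.nonzero(mask);P=np.array([onplane(cam,(a,b),z)[:2] for a,b in zip(u,v)])*1000
                                     ~~~~~~~^^^^^^^^^^^^^
  File "h.py", line 7, in onplane
    o,d=ray(cam,px);return o+d*(z-o[2])/d[2]
        ~~~^^^^^^^^
  File "h.py", line 4, in ray
    c=calibration(cam);K=np.array(c["camera_matrix"]);R=np.array(c["R"]);t=np.array(c["t"])
ValueError: time passes only in moves, steps and waits
```

```bash
sed -i '2a import functools; calibration=functools.lru_cache(calibration)' h.py
cat > run.py <<'E'
from m import *
for cam in("top","side"):
    im=read_camera(cam);hsv=cv2.cvtColor(im,cv2.COLOR_RGB2HSV).astype(int);H,S,V=hsv.transpose(2,0,1)
    def crop(m,X,r):
        p=proj(cam,X).astype(int);k=np.zeros(m.shape,bool);k[max(0,p[1]-r):p[1]+r,max(0,p[0]-r):p[0]+r]=1;return m&k
    def big(m):
        n,l,s,_=cv2.connectedComponentsWithStats(m.astype(np.uint8));return l==1+np.argmax(s[1:,4])
    g=big(cv2.morphologyEx(crop((H>40)&(H<85)&(S>100),(.421,.331,.006),22).astype(np.uint8),cv2.MORPH_CLOSE,np.ones((3,3)))>0)
    print(cam,"green",rect(cam,g,.006))
    b=big(crop((V<60),(.421,.331,.034),18));print("block",rect(cam,b,.034),b.sum())
    bl=crop((H>100)&(H<118)&(S>130),(.61,0,.03),100);bl=big(bl);print("base",rect(cam,bl,.03))
    y=big(crop((H>22)&(H<32)&(S>150)&(V>90),(.515,.006,.105),30));print("handle",rect(cam,y,.125 if cam=="top" else .105),y.sum())
    for nm,(cx,cy),z,w in(("nest",(.64,-.012),.03,.10),("brd",(.421,.331),.006,.06)):
        N=400;src=[];dst=[]
        for a,bb in((-1,-1),(-1,1),(1,1),(1,-1)):
            src.append(proj(cam,(cx+a*w,cy+bb*w,z)));dst.append((N/2-bb*N/2,N/2-a*N/2))
        M=cv2.getPerspectiveTransform(np.float32(src),np.float32(dst))
        cv2.imwrite(f"/tmp/{nm}_{cam}.png",cv2.warpPerspective(im[:,:,::-1],M,(N,N),flags=cv2.INTER_CUBIC))
    ext=cut_out(cam,"tray")
    for e in ext[:2]: print("tray",e["score"],rect(cam,e["region"],.008))
a=[cv2.imread(f"/tmp/{n}.png") for n in("nest_top","nest_side","brd_top","brd_side")]
cv2.imwrite("pics/rect.png",cv2.resize(np.vstack([np.hstack(a[:2]),np.hstack(a[2:])]),(600,600)))
E
python3 run.py
```

```text
top green (array([0.4259, 0.3301]), array([56.2777, 46.63  ]), 8.39208698272705)
block (array([0.4244, 0.3248]), array([32.8935, 27.7705]), 2.648792266845703) 167
base (array([ 0.5996, -0.0155]), array([198.9739, 343.4459]), 80.0015640258789)
handle (array([0.5195, 0.0099]), array([62.4796, 14.5208]), 79.71160888671875) 187
tray 0.62 (array([0.4796, 0.3261]), array([156.0098, 253.1344]), 89.0627212524414)
side green (array([0.4246, 0.3278]), array([60.0928, 47.8606]), 10.32094669342041)
block (array([0.4192, 0.3329]), array([39.9329, 32.7   ]), 10.086477279663086) 226
base (array([ 0.5955, -0.0095]), array([209.5903, 355.0461]), 80.32533264160156)
handle (array([0.521 , 0.0071]), array([88.0937, 36.0802]), 79.72614288330078) 237
tray 0.98 (array([0.4793, 0.3212]), array([158.3639, 257.7451]), 88.91769409179688)
tray 0.65 (array([ 0.6163, -0.0307]), array([222.6695, 378.8945]), 80.11608123779297)
```

View pics/rect.png

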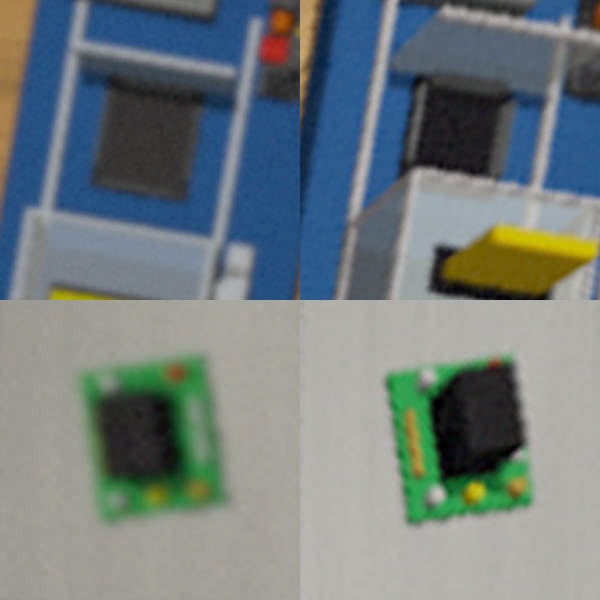

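The rectified crops show the nest as the dark pocket (top view about (147,139) of its quadrant) with tester yaw about -10°. The board's yaw is about +9° at (0.425, 0.3285). I'll move now and refine the nest position later, relative to the held board.

```bash
cat > go.py <<'E'
import sys; from workcell import read_state; import numpy as np
from scipy.spatial.transform import Rotation as R
np.set_printoptions(precision=4,suppress=True)
s=read_state();Q=R.from_rotvec(s["tcp_rot"]);p=np.array(s["tool_pos"])
M=Q.as_matrix();yaw=np.degrees(np.arctan2(M[1,0],M[0,0]))
print("t",s["time"],"p",p,"yaw",yaw,"tilt",np.degrees(np.arccos(-M[2,2])),"F",s["wrist_force"],"q",s["q"])
pts=[list(map(float,a.split(","))) for a in sys.argv[1:]]   # x,y,z,yaw(deg)
for a in pts:
    G=R.from_euler("z",a[3],degrees=True)*R.from_rotvec([np.pi,0,0])
    print("turn",(Q.inv()*G).as_rotvec(),"shift in goal axes mm",G.inv().apply(np.array(a[:3])-p)*1000,"in present axes",Q.inv().apply(np.array(a[:3])-p)*1000)
    p=np.array(a[:3]);Q=G
E
echo ok
```

```text
ok
```

>>> {"name": "step_arm", "arguments": {"targets": [[[0,0,0.123],[0,0,0],85],[[0,0,0.123],[0,0,0],85]]}}

```text
time: 1.12
tool_pos: [0.2683, -0.6194, 0.3039]
tcp_rot: [-3.132, -0.247, 0.0]
wrist_force: [-0.6, -0.3, 0.3]
width: 0.995
grip_force: 0.0
```

```bash
python3 go.py .46,-.3,.30,9.3 .46,0,.28,9.3 .425,.3285,.2,9.3
```

```text
t 1.1167 p [ 0.2683 -0.6194  0.3039] yaw 9.001040467625854 tilt 0.0010258832011144654 F [-0.6052 -0.272   0.3079] q [-1.1989  0.2639  1.604  -0.      1.2737  0.2148]
turn [-0.      0.     -0.0052] shift in goal axes mm [ 240.7941 -284.191     3.8829] in present axes [ 239.308  -285.4435    3.8819]
turn [0. 0. 0.] shift in goal axes mm [  48.4811 -296.0567   20.    ] in present axes [  48.4811 -296.0567   20.    ]
turn [0. 0. 0.] shift in goal axes mm [  18.5469 -329.8382   80.    ] in present axes [  18.5469 -329.8382   80.    ]
```

>>> {"name": "step_arm", "arguments": {"targets": [[[0,0,0],[24,-28.5,0],85],[[0,0,0],[24,-28.5,0],85],[[0,0,0],[24,-28.5,0],85],[[0,0,0],[24,-28.5,0],85],[[0,0,0],[24,-28.5,0],85]]}}

```text
time: 1.53
tool_pos: [0.3641, -0.4579, 0.304]
tcp_rot: [3.131, 0.254, 0.0]
wrist_force: [0.6, -0.2, 0.3]
width: 1.0
grip_force: 0.0
```

>>> {"name": "step_arm", "arguments": {"targets": [[[0,0,0],[24,-28.5,0],85],[[0,0,0],[24,-28.5,0],85],[[0,0,0],[24,-28.5,0],85],[[0,0,0],[24,-28.5,0],85],[[0,0,0],[24,-28.5,0],85]]}}

```text
time: 1.95
tool_pos: [0.4595, -0.2976, 0.3042]
tcp_rot: [3.131, 0.255, 0.001]
wrist_force: [1.1, 0.3, -0.3]
width: 0.992
grip_force: 0.0
```

>>> {"name": "step_arm", "arguments": {"targets": [[[0,0,0],[6,-37,2.5],85],[[0,0,0],[6,-37,2.5],85],[[0,0,0],[6,-37,2.5],85],[[0,0,0],[6,-37,2.5],85],[[0,0,0],[6,-37,2.5],85]]}}

```text
time: 2.37
tool_pos: [0.4583, -0.1101, 0.2915]
tcp_rot: [3.131, 0.255, 0.001]
wrist_force: [-0.5, 0.4, 0.4]
width: 0.994
grip_force: 0.0
```

>>> {"name": "step_arm", "arguments": {"targets": [[[0,0,0],[6,-37,2.5],85],[[0,0,0],[6,-37,2.5],85],[[0,0,0],[6,-37,2.5],85],[[0,0,0],[2,-36.5,9],85],[[0,0,0],[2,-36.5,9],85]]}}

```text
time: 2.78
tool_pos: [0.4505, 0.0751, 0.2666]
tcp_rot: [-3.131, -0.255, -0.004]
wrist_force: [1.0, -0.2, 0.5]
width: 0.995
grip_force: 0.0
```

>>> {"name": "step_arm", "arguments": {"targets": [[[0,0,0],[2,-36.5,9],85],[[0,0,0],[2,-36.5,9],85],[[0,0,0],[2,-36.5,9],85],[[0,0,0],[2,-36.5,9],85],[[0,0,0],[2,-36.5,9],85]]}}

```text
time: 3.2
tool_pos: [0.4302, 0.2569, 0.2209]
tcp_rot: [-3.131, -0.256, -0.002]
wrist_force: [0.5, 0.1, -0.1]
width: 0.993
grip_force: 0.0
```

```bash
python3 go.py .425,.3285,.16,9.3; python3 - <<'E'
from m import *
for cam in("top","side"):
    im=read_camera(cam)
    c=proj(cam,(.425,.3285,.02)).astype(int);r=60
    a=im[max(0,c[1]-r):c[1]+r,max(0,c[0]-r):c[0]+r,::-1];cv2.imwrite(f"/tmp/a{cam}.png",cv2.resize(a,(400,400),interpolation=cv2.INTER_CUBIC))
cv2.imwrite("pics/pre.png",np.hstack([cv2.imread("/tmp/atop.png"),cv2.imread("/tmp/aside.png")]))
E
```

```text
t 3.2 p [0.4302 0.2569 0.2209] yaw 9.34052477987993 tilt 0.05983263605428257 F [ 0.4792  0.0583 -0.0791] q [ 0.4886  0.0026  2.0584 -0.0001  1.0795  1.8964]
turn [-0.0003 -0.001   0.0007] shift in goal axes mm [  6.4019 -71.5239  60.8542] in present axes [  6.3911 -71.503   60.8798]
```

View pics/pre.png

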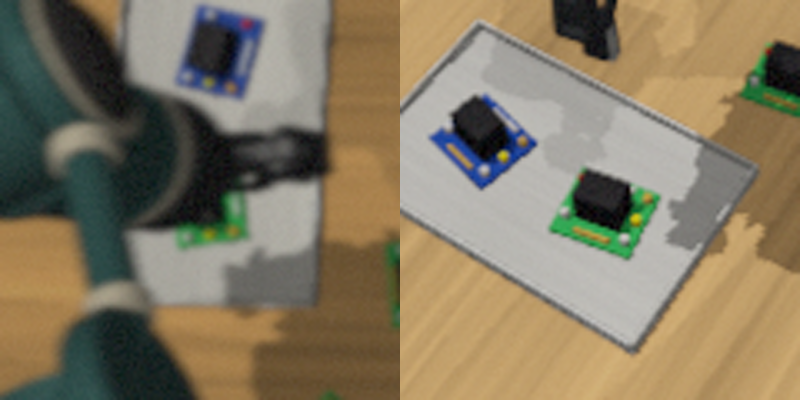

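The side crop shows the green block upright at (602,198), with the fingers clear of the blue board. I'm going above it, then down.

>>> {"name": "step_arm", "arguments": {"targets": [[[0,0,0],[2,-24,20],70],[[0,0,0],[2,-24,20],70],[[0,0,0],[2.4,-23.5,20],70],[[0,0,0],[0,0,0],70],[[0,0,0],[0,0,0],70]]}}

```text
time: 3.72
tool_pos: [0.4248, 0.3262, 0.1597]
tcp_rot: [3.129, 0.258, -0.004]
wrist_force: [0.3, 0.3, 0.2]
width: 0.826
grip_force: 0.0
```

```bash
python3 go.py .425,.3285,.081,9.3
```

```text
t 3.7167 p [0.4248 0.3262 0.1597] yaw 9.420486065016863 tilt 0.18758521283213905 F [0.3164 0.2526 0.2496] q [ 0.6086  0.1402  2.0374 -0.0005  0.9672  2.0152]
turn [0.0018 0.0027 0.0021] shift in goal axes mm [ 0.5968 -2.2416 78.6554] in present axes [ 0.8178 -2.3802 78.6493]
```

>>> {"name": "step_arm", "arguments": {"targets": [[[0.001,0.002,0.002],[0.5,-2,30],70],[[0,0,0],[0,0,25],70],[[0,0,0],[0,0,14],70],[[0,0,0],[0,0,9],70],[[0,0,0],[0,0,0],70]]}}

```text
time: 4.13
tool_pos: [0.4254, 0.3271, 0.0819]
tcp_rot: [3.131, 0.251, -0.0]
wrist_force: [-0.5, -0.1, 0.3]
width: 0.822
grip_force: 0.0
```

>>> {"name": "step_arm", "arguments": {"grip_force": 30, "targets": [[[0,0,0],[0,0,0],15],[[0,0,0],[0,0,0],15],[[0,0,0],[0,0,0],15],[[0,0,0],[0,0,0],15],[[0,0,0],[0,0,0],15]]}}

```text
time: 4.55
tool_pos: [0.4268, 0.3293, 0.0845]
tcp_rot: [-3.129, -0.252, -0.007]
wrist_force: [1.1, -0.5, 5.4]
width: 0.277
grip_force: 31.5
```

>>> {"name": "step_arm", "arguments": {"targets": [[[0,0,0],[0,0,0],15],[[0,0,0],[0,0,0],15],[[0,0,0],[0,0,0],15]]}}

```text
time: 4.8
tool_pos: [0.4268, 0.3293, 0.0845]
tcp_rot: [-3.129, -0.253, -0.007]
wrist_force: [0.4, -0.7, 6.3]
width: 0.273
grip_force: 31.7
```

>>> {"name": "step_arm", "arguments": {"targets": [[[0,0,0],[0,0,-10],15],[[0,0,0],[0,0,-20],15],[[0,0,0],[0,0,-35],15],[[0,0,0],[0,0,-35],15],[[0,0,0],[0,0,-20],15]]}}

```text
time: 5.22
tool_pos: [0.4264, 0.3294, 0.207]
tcp_rot: [-3.128, -0.252, -0.009]
wrist_force: [0.6, 0.7, 0.3]
width: 0.278
grip_force: 30.7
```

```bash
python3 go.py .6473,-.012,.20,-10
```

```text
t 5.2167 p [0.4264 0.3294 0.207 ] yaw 9.22368026133481 tilt 0.3761192773028103 F [0.6371 0.7255 0.3184] q [0.6115 0.0863 1.9988 0.0002 1.0499 2.0211]
turn [-0.004  -0.0053  0.3355] shift in goal axes mm [276.8705 297.8392   7.0359] in present axes [163.323  372.4158   6.8538]
```

>>> {"name": "step_arm", "arguments": {"targets": [[[0,0,0.112],[0,0,0],15],[[0,0,0.112],[0,0,0],15],[[-0.004,-0.005,0.112],[0,0,0],15],[[0,0,0],[23,25,0],15],[[0,0,0],[23,25,0],15]]}}

```text
time: 5.63
tool_pos: [0.4614, 0.2718, 0.2034]
tcp_rot: [3.128, -0.269, -0.005]
wrist_force: [1.6, 0.2, -1.4]
width: 0.274
grip_force: 30.6
```

>>> {"name": "step_arm", "arguments": {"targets": [[[0,0,0],[23,25,0],15],[[0,0,0],[23,25,0],15],[[0,0,0],[23,25,0],15],[[0,0,0],[23,25,0],15],[[0,0,0],[23,25,0],15]]}}

```text
time: 6.05
tool_pos: [0.5537, 0.1268, 0.2032]
tcp_rot: [3.127, -0.274, -0.006]
wrist_force: [0.0, 0.4, -2.2]
width: 0.272
grip_force: 30.6
```

>>> {"name": "step_arm", "arguments": {"targets": [[[0,0,0],[23,25,0],15],[[0,0,0],[23,25,0],15],[[0,0,0],[23,25,0],15],[[0,0,0],[23,25,0],15],[[0,0,0],[23,24,0],15]]}}

```text
time: 6.47
tool_pos: [0.6454, -0.0155, 0.203]
tcp_rot: [3.127, -0.275, -0.006]
wrist_force: [0.2, 1.2, -1.3]
width: 0.274
grip_force: 30.6
```

>>> {"name": "step_arm", "arguments": {"targets": [[[0,0,0],[0,0,15],15],[[0,0,0],[0,0,15],15],[[0,0,0],[0,0,0],15],[[0,0,0],[0,0,0],15]]}}

```text
time: 6.8
tool_pos: [0.6437, -0.014, 0.1716]
tcp_rot: [3.127, -0.275, -0.011]
wrist_force: [-0.6, 0.1, -1.8]
width: 0.272
grip_force: 30.6
```

```bash
python3 go.py .6473,-.012,.15,-10; python3 - <<'E'
from m import *
for cam in("top","side"):
    im=read_camera(cam);cv2.imwrite(f"/tmp/h{cam}.png",im[:,:,::-1])
    c=proj(cam,(.6473,-.012,.06)).astype(int);r=50
    a=im[max(0,c[1]-r):c[1]+r,max(0,c[0]-r):c[0]+r,::-1];cv2.imwrite(f"/tmp/a{cam}.png",cv2.resize(a,(400,400),interpolation=cv2.INTER_CUBIC))
cv2.imwrite("pics/held.png",np.hstack([cv2.imread("/tmp/atop.png"),cv2.imread("/tmp/aside.png")]))
E
```

```text
t 6.8 p [ 0.6437 -0.014   0.1716] yaw -10.047894817723163 tilt 0.43315308448532636 F [-0.5895  0.0986 -1.839 ] q [-0.0595  0.3178  1.7913 -0.0024  1.0397  1.6879]
turn [ 0.0029  0.007  -0.0008] shift in goal axes mm [ 3.1922 -2.5561 21.5553] in present axes [ 3.3401 -2.622  21.5249]
```

View pics/held.png

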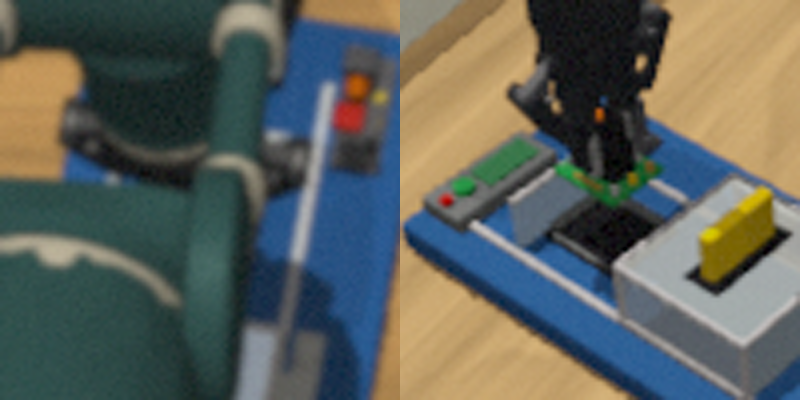

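The side crop shows the green board held level at (610,185) above the pocket. The pocket's near corner is at (612,272), and the arm hides the top view. I'll overlay models of the nest and the held board to align them.

```bash
cat > ov.py <<'E'
from m import *
def box(c,yaw,l,w,z):
    a=np.radians(yaw);R=np.array([[np.cos(a),-np.sin(a)],[np.sin(a),np.cos(a)]])
    return [np.append(np.array(c)+R@np.array([sx*l/2,sy*w/2]),z) for sx,sy in((1,1),(1,-1),(-1,-1),(-1,1))]
def panel(f,cam,ctr,polys,W=56,Hh=42,s=7):
    im=cv2.imread(f);c=proj(cam,ctr);M=np.float32([[s,0,-s*(c[0]-W/2)],[0,s,-s*(c[1]-Hh/2)]])
    o=cv2.warpAffine(im,M,(W*s,Hh*s),flags=cv2.INTER_CUBIC);o=cv2.convertScaleAbs(o,alpha=1.6,beta=15)
    for P,col in polys:
        q=np.array([(M@np.append(proj(cam,X),1)) for X in P]);cv2.polylines(o,[q.round().astype(int)],True,col,1,cv2.LINE_AA)
    return o
E
python3 - <<'E'
from ov import *
n=(.6473,-.012);Y=(0,255,255);C=(255,255,0)
pol=[(box(n,-10,.064,.054,.03),Y),(box(n,-10,.070,.060,.037),C)]
t=panel("pics/top0.png","top",(*n,.03),pol);s=panel("pics/side0.png","side",(*n,.03),pol)
p=np.array([.6437,-.014]);hb=[(box(p,-10,.06,.05,.0915),Y)]
h=panel("/tmp/hside.png","side",(*p,.09),hb);h2=panel("/tmp/hside.png","side",(*p,.06),[])
cv2.imwrite("pics/ov.png",np.vstack([np.hstack([t,s]),np.hstack([h,h2])]))
E
```

```text
(no output)
```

View pics/ov.png

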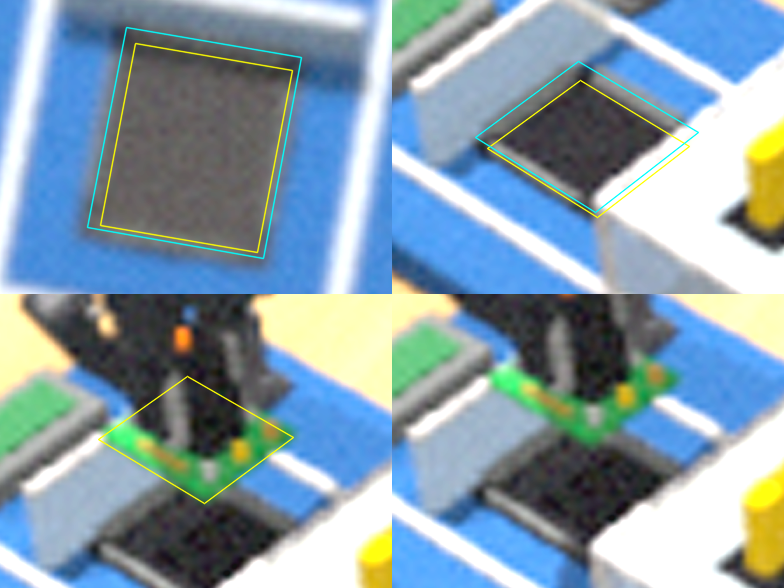

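The overlay shows the held board fitting the side camera within about 1 mm (corners (103,432), (205,500) and (288,430)), so that camera agrees with the robot. The nest guess is off by a few mm, so I'll measure intensity profiles across the pocket.

```bash
python3 - <<'E'
from m import *
a=np.radians(-10);ex=np.array([np.cos(a),np.sin(a)]);ey=np.array([-ex[1],ex[0]]);n=np.array([.6473,-.012])
for cam in("top","side"):
    im=cv2.imread(f"pics/{cam}0.png").astype(np.float32)
    for ax,(u,v),rng in(("y",(ey,ex),np.arange(-12,16,2)),("x",(ex,ey),np.arange(-14,15,2))):
        print(cam,ax,"offset: sat(B-R), brightness")
        row=[]
        for o in np.arange(-44,45,2.):
            c=[]
            for r in rng:
                q=n+(u*o+v*r)/1000;p=proj(cam,(*q,.03))
                c.append(cv2.getRectSubPix(im,(1,1),(float(p[0]),float(p[1])))[0,0])
            m=np.mean(c,0);row.append(f"{o:.0f}:{m[0]-m[2]:.0f}/{m.mean():.0f}")
        print(" ".join(row))
E
```

```text
top y offset: sat(B-R), brightness
-44:94/84 -42:93/83 -40:93/82 -38:93/82 -36:90/82 -34:79/78 -32:55/74 -30:26/71 -28:7/68 -26:0/63 -24:-1/57 -22:-2/54 -20:-2/53 -18:-3/52 -16:-3/52 -14:-3/53 -12:-3/53 -10:-3/52 -8:-2/52 -6:-2/52 -4:-2/52 -2:-3/52 0:-3/52 2:-3/52 4:-3/52 6:-3/53 8:-3/52 10:-3/52 12:-2/51 14:-2/52 16:-3/52 18:-3/52 20:-3/51 22:-3/52 24:-3/52 26:-2/53 28:-1/55 30:3/61 32:15/71 34:34/79 36:59/83 38:80/83 40:91/84 42:93/84 44:93/83
top x offset: sat(B-R), brightness
-44:91/80 -42:86/78 -40:72/71 -38:45/64 -36:17/64 -34:3/65 -32:-1/63 -30:-2/58 -28:-3/54 -26:-3/53 -24:-3/52 -22:-3/52 -20:-3/52 -18:-3/53 -16:-2/54 -14:-3/52 -12:-4/52 -10:-3/51 -8:-3/53 -6:-4/53 -4:-4/52 -2:-2/52 0:-2/52 2:-3/52 4:-3/51 6:-3/51 8:-2/52 10:-2/51 12:-2/52 14:-2/52 16:-2/52 18:-2/52 20:-3/51 22:-3/51 24:-2/49 26:-2/45 28:-1/38 30:-1/35 32:-1/37 34:1/43 36:3/51 38:8/58 40:15/65 42:21/69 44:23/72
side y offset: sat(B-R), brightness
-44:99/93 -42:86/94 -40:59/95 -38:31/91 -36:11/87 -34:2/83 -32:0/76 -30:0/63 -28:2/48 -26:2/36 -24:0/30 -22:-1/29 -20:-0/30 -18:0/30 -16:0/29 -14:1/28 -12:1/30 -10:1/30 -8:2/30 -6:1/31 -4:0/32 -2:1/31 0:2/30 2:2/29 4:1/30 6:1/30 8:0/30 10:1/28 12:2/29 14:3/30 16:3/31 18:3/33 20:2/48 22:0/74 24:-0/88 26:1/77 28:13/61 30:46/62 32:80/78 34:96/89 36:101/93 38:102/94 40:101/94 42:101/93 44:101/93
side x offset: sat(B-R), brightness
-44:19/171 -42:18/170 -40:16/168 -38:11/164 -36:3/159 -34:-3/156 -32:-5/155 -30:-6/154 -28:-6/153 -26:-6/155 -24:-6/146 -22:-3/112 -20:-0/65 -18:1/36 -16:1/30 -14:0/29 -12:1/29 -10:1/28 -8:1/29 -6:0/30 -4:1/30 -2:1/30 0:1/30 2:1/30 4:1/31 6:2/31 8:1/30 10:1/30 12:1/30 14:2/30 16:2/30 18:3/29 20:2/29 22:2/30 24:2/30 26:3/29 28:2/27 30:2/29 32:1/38 34:1/49 36:1/58 38:1/63 40:2/66 42:7/71 44:14/80
```

```bash
python3 - <<'E'
from m import *
a=np.radians(-10.05);ex=np.array([np.cos(a),np.sin(a)]);ey=np.array([-ex[1],ex[0]]);n=np.array([.6437,-.014])
im=cv2.imread("/tmp/hside.png").astype(np.float32)
def s(q,z):
    p=proj("side",(*q,z));c=cv2.getRectSubPix(im,(1,1),(float(p[0]),float(p[1])))[0,0];return c[1]-(c[2]+c[0])/2
for z in(.0901,.0931):
  for nm,u,v,rng,offs in(("+y edge",ey,ex,np.arange(-26,27,4),np.arange(16,36,1.)),("-x edge",ex,ey,np.arange(-20,21,4),np.arange(-21,-41,-1.)),("-y edge",ey,ex,np.arange(-26,-9,4),np.arange(-16,-36,-1.)),("+x edge",ex,ey,np.arange(12,22,3),np.arange(21,41,1.))):
    e=[]
    for r in rng:
        f=np.array([s(n+(u*o+v*r)/1000,z) for o in offs]);h=max(f.max()/2,8);k=np.nonzero(f>h)[0]
        e.append(np.nan if len(k)==0 or k[-1]>=len(f)-1 else offs[k[-1]]+np.sign(offs[0])*(f[k[-1]]-h)/(f[k[-1]]-f[k[-1]+1]))
    print(z,nm,np.round(e,1),np.nanmedian(e))
E
```

```text
0.0901 +y edge [23.5 23.4 22.9 22.9 23.3 23.1 23.3 23.2 23.4 23.  22.7 22.4 22.1 22.4] 23.086505477624993
0.0901 -x edge [-29.4 -28.7 -27.6 -28.9 -29.3 -29.2 -28.3 -29.3 -29.6 -29.1 -28.7] -29.079039558664142
0.0901 -y edge [-28.9 -30.  -20.8 -23.9 -30.8] -28.885071609812513
0.0901 +x edge [32.2 32.8 33.  30.8] 32.525161331462
0.0931 +y edge [25.4 25.5 25.1 25.4 25.6 25.1 25.5 25.3 25.2 25.1 24.7 24.2 24.6 23.9] 25.153415883262614
0.0931 -x edge [-32.4 -31.7 -30.3 -30.8 -32.  -32.1 -31.  -31.3 -32.4 -31.8 -31.2] -31.730754241516966
0.0931 -y edge [-27.9 -26.7 -20.3 -27.1 -28.7] -27.130882741681095
0.0931 +x edge [30.2 29.5 30.5 29.8] 29.97443268523947
```

```bash
python3 go.py .6481,-.0116,.135,-10
```

```text
t 6.9 p [ 0.6451 -0.0136  0.1735] yaw -10.006819716252943 tilt 0.21811934373421965 F [ 1.3396  0.418  -0.9235] q [-0.0587  0.3162  1.7895 -0.0025  1.039   1.688 ]
turn [ 0.0025  0.0028 -0.0001] shift in goal axes mm [ 2.6257 -2.4918 38.5033] in present axes [ 2.735  -2.5894 38.4893]
```

>>> {"name": "step_arm", "arguments": {"targets": [[[0.003,0.007,0],[4,-3,10],15],[[0,0,0],[0,0,15],15],[[0,0,0],[0,0,11],15],[[0,0,0],[0,0,0],15],[[0,0,0],[0,0,0],15]]}}

```text
time: 7.32
tool_pos: [0.6488, -0.0114, 0.1357]
tcp_rot: [3.13, -0.274, 0.002]
wrist_force: [0.8, -0.5, -0.9]
width: 0.276
grip_force: 30.6
```

```bash
python3 go.py .6481,-.0116,.118,-10
```

```text
t 7.3167 p [ 0.6488 -0.0114  0.1357] yaw -10.007903125578368 tilt 0.08566953711741301 F [ 0.7619 -0.5345 -0.9144] q [-0.0559  0.3611  1.8079 -0.0001  0.9711  1.6896]
turn [-0.0001 -0.0015 -0.0001] shift in goal axes mm [-0.6208  0.3306 17.665 ] in present axes [-0.6471  0.3323 17.664 ]
```

The arm was still settling during that picture, so I'm repeating the relative measurement now that it's at rest.

```bash
cat > held.py <<'E'
from m import *
from scipy.spatial.transform import Rotation as Ro
s0=read_state();im=read_camera("side").astype(np.float32);s1=read_state()
print(s0["tool_pos"],s1["tool_pos"])
p=s0["tool_pos"];n=p[:2];M=Ro.from_rotvec(s0["tcp_rot"]).as_matrix();a=np.arctan2(M[1,0],M[0,0])
ex=np.array([np.cos(a),np.sin(a)]);ey=np.array([-ex[1],ex[0]])
def s(q,z):
    u=proj("side",(*q,z));c=cv2.getRectSubPix(im,(1,1),(float(u[0]),float(u[1])))[0,0];return c[1]-(c[2]+c[0])/2
zb=p[2]-.0815
for z,nm,u,v,rng,offs in((zb,"+y",ey,ex,np.arange(-26,27,4),np.arange(16,36,1.)),(zb,"-x",ex,ey,np.arange(-20,21,4),np.arange(-21,-41,-1.)),(zb+.003,"-y",ey,ex,np.arange(-26,-9,4),np.arange(-16,-36,-1.)),(zb+.003,"+x",ex,ey,np.arange(12,22,3),np.arange(21,41,1.))):
    e=[]
    for r in rng:
        f=np.array([s(n+(u*o+v*r)/1000,z) for o in offs]);h=max(f.max()/2,8);k=np.nonzero(f>h)[0]
        e.append(np.nan if len(k)==0 or k[-1]>=len(f)-1 else offs[k[-1]]+np.sign(offs[0])*(f[k[-1]]-h)/(f[k[-1]]-f[k[-1]+1]))
    print(nm,np.round(e,1),np.nanmedian(e))
E
python3 held.py
```

```text
[ 0.6488 -0.0114  0.1357] [ 0.6495 -0.0115  0.1366]
+y [24.4 24.2 24.2 24.2 25.1 24.5 25.1 24.9 24.3 24.5 24.1 23.7 23.3 23. ] 24.255666623696115
-x [-31.9 -31.1 -30.9 -31.6 -32.3 -32.7 -31.2 -31.1 -32.  -32.5 -31.3] -31.60557323269804
-y [-26.6 -19.9 -21.3 -26.  -27.8] -26.000189660945537
+x [30.7 29.1 28.5 28.2] 28.766761644092103
```

>>> {"name": "step_arm", "arguments": {"targets": [[[0,0,0],[1.2,0.8,6],15],[[0,0,0],[0,0,6],15],[[0,0,0],[0,0,2],15],[[0,0,0],[0,0,0],15],[[0,0,0],[0,0,0],15]]}}

```text
time: 7.78
tool_pos: [0.6505, -0.0129, 0.1225]
tcp_rot: [-3.13, 0.275, -0.005]
wrist_force: [-0.3, 0.8, -0.9]
width: 0.273
grip_force: 30.6
```

```bash
python3 go.py; python3 held.py; python3 - <<'E'
from ov import *
im=read_camera("side");cv2.imwrite("/tmp/l.png",im[:,:,::-1]);s=read_state();print(s["tool_pos"],s["wrist_force"])
cv2.imwrite("pics/low.png",panel("/tmp/l.png","side",(.6485,-.012,.04),[],64,48,12))
E
```

```text
t 7.7833 p [ 0.6505 -0.0129  0.1225] yaw -10.045028296010793 tilt 0.18439844890972762 F [-0.2925  0.8111 -0.8793] q [-0.058   0.3784  1.8121 -0.0001  0.9478  1.6882]
[ 0.6505 -0.0129  0.1225] [ 0.6507 -0.0129  0.1228]
+y [24.6 24.4 23.9 24.  24.8 24.9 25.8 25.1 24.6 24.7 24.1 23.6 23.5 23.2] 24.47910069060094
-x [-31.7 -31.2 -31.  -31.3 -31.6 -31.1 -30.7 -31.  -31.9 -31.1 -30. ] -31.145269210891257
-y [-26.6 -19.2 -22.1 -26.4 -25.9] -25.940023961973697
+x [29.8 29.4 28.4 28. ] 28.906336035091428
[ 0.6508 -0.0128  0.123 ] [ 1.0364 -0.1063 -1.4214]
```

View pics/low.png

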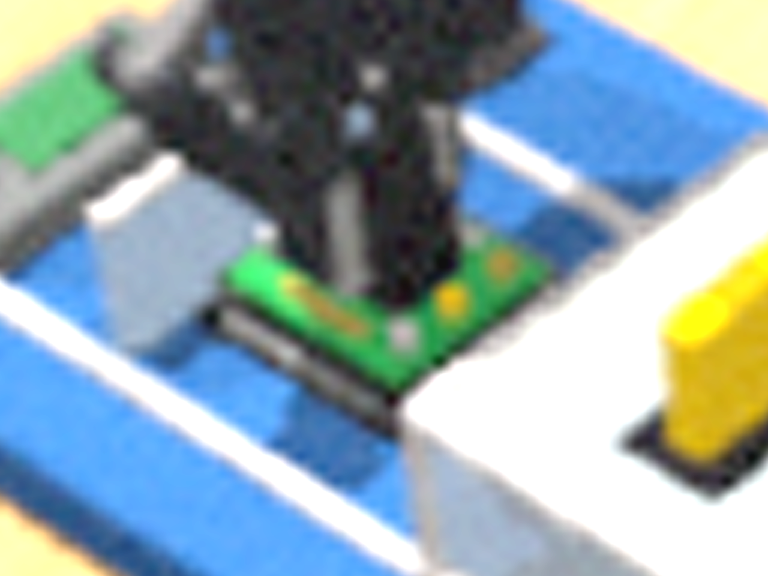

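The crop shows the board (near corner at (400,385)) just above the pocket, with an even gap to both near rails. I'm shifting about 0.8 mm back and lowering gently.

>>> {"name": "step_arm", "arguments": {"targets": [[[0,0,0],[-0.8,0,2],15],[[0,0,0],[0,0,2],15],[[0,0,0],[0,0,2],15],[[0,0,0],[0,0,0],15],[[0,0,0],[0,0,0],15]]}}

```text
time: 8.3
tool_pos: [0.6497, -0.0127, 0.1165]
tcp_rot: [3.13, -0.275, 0.005]
wrist_force: [-0.4, -0.1, -1.1]
width: 0.27
grip_force: 30.6
```

>>> {"name": "step_arm", "arguments": {"targets": [[[0,0,0],[0,0,2],15],[[0,0,0],[0,0,1.5],15],[[0,0,0],[0,0,0],15],[[0,0,0],[0,0,0],15]]}}

```text
time: 8.63
tool_pos: [0.6498, -0.0126, 0.1131]
tcp_rot: [3.13, -0.275, 0.005]
wrist_force: [0.2, -0.0, -1.7]
width: 0.28
grip_force: 30.6
```

>>> {"name": "step_arm", "arguments": {"targets": [[[0,0,0],[0,0,1],15],[[0,0,0],[0,0,0.7],15],[[0,0,0],[0,0,0],15],[[0,0,0],[0,0,0],15]]}}

```text
time: 8.97
tool_pos: [0.65, -0.0127, 0.1116]
tcp_rot: [-3.13, 0.275, -0.006]
wrist_force: [0.3, -0.3, -1.1]
width: 0.273
grip_force: 30.6
```

```bash
python3 go.py; python3 held.py
```

```text
t 8.9667 p [ 0.65   -0.0127  0.1116] yaw -10.041393903883376 tilt 0.22253297863409724 F [ 0.322  -0.3242 -1.0907] q [-0.0578  0.3902  1.8192 -0.0001  0.9283  1.6883]
[ 0.65   -0.0127  0.1116] [ 0.65   -0.0127  0.1116]
+y [25.  23.1 22.6 23.3 23.6 23.5 23.6 24.1 23.8 23.8 23.4 22.8 22.2 21.9] 23.48393198876576
-x [-24.3 -24.5 -25.  -24.9 -24.7 -23.9 -24.5 -24.8 -25.1 -25.2 -25.2] -24.795670717532804
-y [-27.  -25.3 -24.2 -27.2 -28.9] -27.01094648514295
+x [30.  29.  28.1 27.8] 28.57939252362473
```

>>> {"name": "step_arm", "arguments": {"targets": [[[0,0,0],[0,0,0.8],15],[[0,0,0],[0,0,0.8],15],[[0,0,0],[0,0,0],15]]}}

```text
time: 9.27
tool_pos: [0.65, -0.0127, 0.1116]
tcp_rot: [-3.13, 0.275, -0.006]
wrist_force: [-4.3, -0.1, 7.3]
width: 0.276
grip_force: 31.8
```

>>> {"name": "step_arm", "arguments": {"targets": [[[0,0,0],[0,0,0.8],15],[[0,0,0],[0,0,0],15]]}}

```text
time: 9.43
tool_pos: [0.65, -0.0127, 0.1115]
tcp_rot: [-3.13, 0.275, -0.006]
wrist_force: [-6.3, 0.0, 12.8]
width: 0.273
grip_force: 32.3
```

>>> {"name": "step_arm", "arguments": {"targets": [[[0,0,0],[-0.8,0,0],15],[[0,0,0],[0,0,0],15]]}}

```text
time: 9.6
tool_pos: [0.6499, -0.0127, 0.1116]
tcp_rot: [3.129, -0.275, 0.009]
wrist_force: [-2.6, 0.0, 10.1]
width: 0.274
grip_force: 32.1
```

>>> {"name": "step_arm", "arguments": {"targets": [[[0,0,0],[-0.8,0,0],15],[[0,0,0],[0,0,0],15]]}}

```text
time: 9.77
tool_pos: [0.6498, -0.0127, 0.1116]
tcp_rot: [3.129, -0.275, 0.012]
wrist_force: [-1.7, -0.9, 6.7]
width: 0.272
grip_force: 31.8
```

>>> {"name": "step_arm", "arguments": {"targets": [[[0,0,0],[0,0,0],45],[[0,0,0],[0,0,0],45],[[0,0,0],[0,0,0],45],[[0,0,0],[0,0,0],45]]}}

```text
time: 10.1
tool_pos: [0.6481, -0.0123, 0.1087]
tcp_rot: [-3.13, 0.275, -0.005]
wrist_force: [0.4, 0.6, -1.0]
width: 0.529
grip_force: 0.0
```

>>> {"name": "step_arm", "arguments": {"targets": [[[0,0,0],[0,0,-15],45],[[0,0,0],[0,0,-25],45],[[0,0,0],[0,0,-35],45],[[0,0,0],[0,0,-35],45],[[0,0,0],[0,0,0],40]]}}

```text
time: 10.52
tool_pos: [0.6522, -0.0125, 0.2277]
tcp_rot: [-3.129, 0.275, -0.027]
wrist_force: [1.6, -0.3, 2.1]
width: 0.467
grip_force: 0.0
```

```bash
python3 go.py; python3 - <<'E'
from ov import *
im=read_camera("side");cv2.imwrite("/tmp/l.png",im[:,:,::-1])
cv2.imwrite("pics/placed.png",panel("/tmp/l.png","side",(.6485,-.012,.04),[],64,48,12))
E
```

```text
t 10.5167 p [ 0.6522 -0.0125  0.2277] yaw -10.033620820587474 tilt 0.9793104646221813 F [ 1.6298 -0.264   2.1372] q [-0.0574  0.2681  1.7433 -0.0001  1.1132  1.6886]
```

View pics/placed.png

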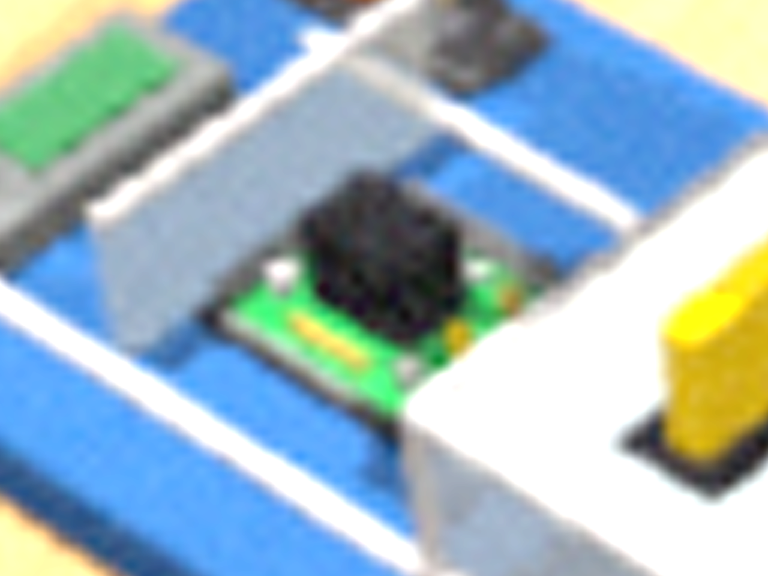

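```bash
python3 go.py .479,.0177,.228,-10; python3 - <<'E'
from m import *
im=cv2.imread("/tmp/l.png").astype(np.float32)
a=np.radians(-10);ex=np.array([np.cos(a),np.sin(a)]);ey=np.array([-ex[1],ex[0]]);n=np.array([.6473,-.012])
def s(q,z):
    u=proj("side",(*q,z));c=cv2.getRectSubPix(im,(1,1),(float(u[0]),float(u[1])))[0,0];return c[1]-(c[2]+c[0])/2
for nm,u,v,rng,offs in(("+y",ey,ex,np.arange(-18,27,4),np.arange(14,36,1.)),("-y",ey,ex,np.arange(-10,-1,2),np.arange(-18,-36,-1.)),("+x",ex,ey,np.arange(6,24,3),np.arange(21,41,1.))):
    e=[]
    for r in rng:
        f=np.array([s(n+(u*o+v*r)/1000,.033) for o in offs]);h=max(f.max()/2,8);k=np.nonzero(f>h)[0]
        e.append(np.nan if len(k)==0 or k[-1]>=len(f)-1 else offs[k[-1]]+np.sign(offs[0])*(f[k[-1]]-h)/(f[k[-1]]-f[k[-1]+1]))
    print(nm,np.round(e,1),np.nanmedian(e))
E
```

```text
t 10.5667 p [ 0.6511 -0.0125  0.2248] yaw -10.036335551990481 tilt 0.7928923186398198 F [ 0.147   0.1029 -0.4074] q [-0.0574  0.2702  1.7464 -0.0001  1.1112  1.6886]
turn [-0.0015 -0.0138 -0.0006] shift in goal axes mm [-174.7007    0.1636   -3.2474] in present axes [-174.6394    0.2656   -5.6498]
+y [24.6 24.4 24.5 25.1 24.8 24.9 24.6 24.9 25.1 24.6 24.1 24.1] 24.63956444293376
-y [-28.6 -29.5 -29.  -28.7 -29.1] -29.03969580466838
+x [26.3 24.9 23.7 31.7 31.1 31.3] 28.652959057909534
```

The placed board sits square in the pocket (block at (385,255), green edges parallel to the rails). Its edges match the nest centre within about 1 mm. Next is the handle: back over it with shut fingers.

>>> {"name": "step_arm", "arguments": {"targets": [[[0,-0.012,0],[-15,0,-5],0],[[0,0,0],[-38,0,0],0],[[0,0,0],[-40,0,0],0],[[0,0,0],[-40,0,0],0],[[0,0,0],[-40,0,0],0]]}}

```text
time: 10.98
tool_pos: [0.475, 0.018, 0.2234]
tcp_rot: [-3.129, 0.275, 0.018]
wrist_force: [-0.6, -0.3, 0.5]
width: -0.003
grip_force: 0.0
```

>>> {"name": "step_arm", "arguments": {"targets": [[[0,0,0],[0,0,0],0],[[0,0,0],[0,0,0],0],[[0,0,0],[0,0,0],0]]}}

```text
time: 11.23
tool_pos: [0.4776, 0.0178, 0.225]
tcp_rot: [-3.129, 0.274, 0.012]
wrist_force: [0.8, -0.6, 0.7]
width: 0.001
grip_force: 0.0
```

```bash
python3 go.py .479,.0177,.173,-10
```

```text
t 11.2333 p [0.4776 0.0178 0.225 ] yaw -10.025750868374859 tilt 0.4492398413852745 F [ 0.8316 -0.6303  0.7279] q [-0.0157 -0.0427  2.0946  0.0018  1.0974  1.7293]
turn [-0.0003  0.0078 -0.0005] shift in goal axes mm [ 1.3607 -0.1032 51.9769] in present axes [ 1.7678 -0.0861 51.9647]
```

>>> {"name": "step_arm", "arguments": {"targets": [[[0,0.007,0],[0,0,15],0],[[0,0,0],[0,0,20],0],[[0,0,0],[0,0,16],0],[[0,0,0],[0,0,0],0],[[0,0,0],[0,0,0],0]]}}

```text
time: 11.65
tool_pos: [0.4782, 0.0176, 0.1737]
tcp_rot: [-3.129, 0.275, 0.005]
wrist_force: [-0.2, 0.0, 0.1]
width: -0.003
grip_force: 0.0
```

>>> {"name": "step_arm", "arguments": {"targets": [[[0,0,0],[4,0,0],0],[[0,0,0],[4,0,0],0],[[0,0,0],[4,0,0],0],[[0,0,0],[4,0,0],0],[[0,0,0],[4,0,0],0]]}}

```text
time: 12.07
tool_pos: [0.4982, 0.0142, 0.1752]
tcp_rot: [-3.129, 0.275, -0.001]
wrist_force: [-0.1, -0.2, 0.0]
width: -0.001
grip_force: 0.0
```

>>> {"name": "step_arm", "arguments": {"targets": [[[0,0,0],[6,0,0],0],[[0,0,0],[6,0,0],0],[[0,0,0],[6,0,0],0],[[0,0,0],[6,0,0],0],[[0,0,0],[6,0,0],0]]}}

```text
time: 12.48
tool_pos: [0.5271, 0.0091, 0.1743]
tcp_rot: [-3.129, 0.275, 0.003]
wrist_force: [-3.0, 1.1, 2.3]
width: -0.0
grip_force: 1.0
```

```bash
python3 go.py
```

```text
t 12.4833 p [0.5271 0.0091 0.1743] yaw -10.03707326901077 tilt 0.10012916941171697 F [-3.0403  1.0694  2.2599] q [-0.0303  0.1061  2.0448  0.0007  0.9923  1.7152]
```

>>> {"name": "step_arm", "arguments": {"targets": [[[0,0,0],[6,0,0],0],[[0,0,0],[6,0,0],0],[[0,0,0],[6,0,0],0],[[0,0,0],[6,0,0],0],[[0,0,0],[6,0,0],0]]}}

```text
time: 12.9
tool_pos: [0.5568, 0.0038, 0.1743]
tcp_rot: [-3.129, 0.275, 0.002]
wrist_force: [-2.2, 1.1, 1.5]
width: 0.005
grip_force: 1.0
```

>>> {"name": "step_arm", "arguments": {"targets": [[[0,0,0],[6,0,0],0],[[0,0,0],[6,0,0],0],[[0,0,0],[5,0,0],0],[[0,0,0],[4,0,0],0],[[0,0,0],[3,0,0],0]]}}

```text
time: 13.32
tool_pos: [0.5804, -0.0004, 0.1742]
tcp_rot: [-3.129, 0.275, 0.002]
wrist_force: [-0.8, 1.0, 1.0]
width: -0.002
grip_force: 0.8
```

```bash
python3 go.py
```

```text
t 13.3167 p [ 0.5804 -0.0004  0.1742] yaw -10.038090264435281 tilt 0.06191300812096527 F [-0.7985  1.0414  1.0008] q [-0.0438  0.2016  1.9337  0.0006  1.0072  1.7019]
```

>>> {"name": "step_arm", "arguments": {"targets": [[[0,0,0],[2,0,0],0],[[0,0,0],[2,0,0],0],[[0,0,0],[2,0,0],0],[[0,0,0],[2,0,0],0],[[0,0,0],[2,0,0],0]]}}

```text
time: 13.73
tool_pos: [0.5897, -0.002, 0.1742]
tcp_rot: [-3.129, 0.275, 0.002]
wrist_force: [-1.7, 1.1, 0.9]
width: 0.0
grip_force: 0.7
```

>>> {"name": "step_arm", "arguments": {"targets": [[[0,0,0],[1.5,0,0],0],[[0,0,0],[1.5,0,0],0],[[0,0,0],[1.5,0,0],0],[[0,0,0],[1.5,0,0],0]]}}

```text
time: 14.07
tool_pos: [0.5957, -0.0031, 0.1742]
tcp_rot: [-3.129, 0.275, 0.002]
wrist_force: [-1.5, 0.6, 0.4]
width: -0.001
grip_force: 0.7
```

>>> {"name": "step_arm", "arguments": {"targets": [[[0,0,0],[1,0,0],0],[[0,0,0],[1,0,0],0],[[0,0,0],[1,0,0],0],[[0,0,0],[1,0,0],0]]}}

```text
time: 14.4
tool_pos: [0.5996, -0.0038, 0.1742]
tcp_rot: [-3.129, 0.275, 0.002]
wrist_force: [-1.3, 0.7, -0.7]
width: -0.002
grip_force: 0.7
```

>>> {"name": "step_arm", "arguments": {"targets": [[[0,0,0],[1,0,0],0],[[0,0,0],[1,0,0],0],[[0,0,0],[1,0,0],0],[[0,0,0],[1,0,0],0]]}}

```text
time: 14.73
tool_pos: [0.6035, -0.0045, 0.1742]
tcp_rot: [-3.129, 0.275, 0.002]
wrist_force: [-1.9, 1.2, 0.1]
width: 0.003
grip_force: 0.7
```

>>> {"name": "step_arm", "arguments": {"targets": [[[0,0,0],[1,0,0],0],[[0,0,0],[1,0,0],0],[[0,0,0],[1,0,0],0]]}}

```text
time: 14.98
tool_pos: [0.6065, -0.005, 0.1742]
tcp_rot: [-3.129, 0.275, 0.002]
wrist_force: [-1.4, 0.1, 0.7]
width: -0.0
grip_force: 0.7
```

>>> {"name": "step_arm", "arguments": {"targets": [[[0,0,0],[1,0,0],0],[[0,0,0],[1,0,0],0],[[0,0,0],[1,0,0],0]]}}

```text
time: 15.23
tool_pos: [0.6095, -0.0055, 0.1742]
tcp_rot: [-3.129, 0.275, 0.002]
wrist_force: [-0.9, 0.8, -0.2]
width: 0.004
grip_force: 0.7
```

>>> {"name": "step_arm", "arguments": {"targets": [[[0,0,0],[1,0,0],0],[[0,0,0],[1,0,0],0],[[0,0,0],[1,0,0],0]]}}

```text
time: 15.48
tool_pos: [0.6124, -0.006, 0.1743]
tcp_rot: [-3.129, 0.275, 0.002]
wrist_force: [-0.7, 0.5, -0.1]
width: -0.001
grip_force: 0.7
```

>>> {"name": "step_arm", "arguments": {"targets": [[[0,0,0],[1,0,0],0],[[0,0,0],[1,0,0],0],[[0,0,0],[1,0,0],0]]}}

```text
time: 15.73
tool_pos: [0.6153, -0.0066, 0.1742]
tcp_rot: [-3.129, 0.275, 0.002]
wrist_force: [-1.6, 1.6, 0.1]
width: 0.003
grip_force: 0.7
```

>>> {"name": "step_arm", "arguments": {"targets": [[[0,0,0],[1,0,0],0],[[0,0,0],[1,0,0],0],[[0,0,0],[1,0,0],0]]}}

```text
time: 15.98
tool_pos: [0.6183, -0.0071, 0.1742]
tcp_rot: [-3.129, 0.275, 0.002]
wrist_force: [-1.5, 0.9, -0.8]
width: 0.0
grip_force: 0.7
```

>>> {"name": "step_arm", "arguments": {"targets": [[[0,0,0],[1,0,0],0],[[0,0,0],[1,0,0],0],[[0,0,0],[1,0,0],0]]}}

```text
time: 16.23
tool_pos: [0.6213, -0.0076, 0.1742]
tcp_rot: [-3.129, 0.275, 0.002]
wrist_force: [-1.6, 1.3, -0.0]
width: -0.002
grip_force: 0.7
```

>>> {"name": "step_arm", "arguments": {"targets": [[[0,0,0],[1,0,0],0],[[0,0,0],[1,0,0],0],[[0,0,0],[1,0,0],0]]}}

```text
time: 16.48
tool_pos: [0.6242, -0.0081, 0.1742]
tcp_rot: [-3.129, 0.275, 0.002]
wrist_force: [-1.4, 0.7, -1.0]
width: 0.0
grip_force: 0.7
```

>>> {"name": "step_arm", "arguments": {"targets": [[[0,0,0],[1,0,0],0],[[0,0,0],[1,0,0],0],[[0,0,0],[1,0,0],0]]}}

```text
time: 16.73
tool_pos: [0.6272, -0.0087, 0.1742]
tcp_rot: [-3.129, 0.275, 0.002]
wrist_force: [-1.1, 0.9, -0.1]
width: 0.001
grip_force: 0.7
```

>>> {"name": "step_arm", "arguments": {"targets": [[[0,0,0],[1,0,0],0],[[0,0,0],[1,0,0],0],[[0,0,0],[1,0,0],0]]}}

```text
time: 16.98
tool_pos: [0.6302, -0.0092, 0.1743]
tcp_rot: [-3.129, 0.275, 0.002]
wrist_force: [-1.7, 0.6, -0.0]
width: -0.002
grip_force: 0.7
```

>>> {"name": "step_arm", "arguments": {"targets": [[[0,0,0],[1,0,0],0],[[0,0,0],[1,0,0],0],[[0,0,0],[1,0,0],0]]}}

```text
time: 17.23
tool_pos: [0.6331, -0.0097, 0.1742]
tcp_rot: [-3.129, 0.275, 0.002]
wrist_force: [0.2, 1.1, -0.4]
width: 0.0
grip_force: 0.7
```

>>> {"name": "step_arm", "arguments": {"targets": [[[0,0,0],[1,0,0],0],[[0,0,0],[1,0,0],0],[[0,0,0],[1,0,0],0]]}}

```text
time: 17.48
tool_pos: [0.6352, -0.0101, 0.1742]
tcp_rot: [-3.129, 0.275, 0.006]
wrist_force: [-6.2, 1.1, 5.3]
width: -0.0
grip_force: 3.4
```

>>> {"name": "step_arm", "arguments": {"targets": [[[0,0,0],[1,0,0],0],[[0,0,0],[1,0,0],0]]}}

```text
time: 17.65
tool_pos: [0.6361, -0.0102, 0.1742]
tcp_rot: [-3.129, 0.275, 0.01]
wrist_force: [-7.9, 1.7, 4.7]
width: 0.002
grip_force: 4.1
```

The latch is resisting now, so I'm going on in small steps.

>>> {"name": "step_arm", "arguments": {"targets": [[[0,0,0],[1,0,0],0],[[0,0,0],[1,0,0],0]]}}

```text
time: 17.82
tool_pos: [0.6391, -0.0108, 0.1742]
tcp_rot: [-3.129, 0.275, 0.005]
wrist_force: [-3.9, 1.1, 1.8]
width: -0.0
grip_force: 1.6
```

>>> {"name": "step_arm", "arguments": {"targets": [[[0,0,0],[1,0,0],0]]}}

```text
time: 17.9
tool_pos: [0.6408, -0.0111, 0.1742]
tcp_rot: [-3.129, 0.275, 0.002]
wrist_force: [-1.4, 0.7, 0.5]
width: 0.005
grip_force: 0.8
```

>>> {"name": "step_arm", "arguments": {"targets": [[[0,0,0],[0.8,0,0],0]]}}

```text
time: 17.98
tool_pos: [0.6421, -0.0114, 0.1743]
tcp_rot: [-3.129, 0.275, 0.0]
wrist_force: [0.2, -0.2, -1.0]
width: 0.003
grip_force: 0.1
```

>>> {"name": "step_arm", "arguments": {"targets": [[[0,0,0],[0.8,0,0],0]]}}

```text
time: 18.07
tool_pos: [0.6433, -0.0117, 0.1744]
tcp_rot: [-3.13, 0.275, -0.001]
wrist_force: [-0.2, 0.1, 0.2]
width: 0.001
grip_force: 0.0
```

The resistance is gone: it has clicked, and the hood has pulled off the fingers. I'm backing off and checking.

>>> {"name": "step_arm", "arguments": {"targets": [[[0,0,0],[-5,0,0],0],[[0,0,0],[-15,0,0],0],[[0,0,0],[-30,0,0],0],[[0,0,0],[-25,0,-20],0],[[0,0,0],[-30,0,-30],0]]}}

```text
time: 18.48
tool_pos: [0.5367, 0.0068, 0.2207]
tcp_rot: [3.129, -0.275, -0.012]
wrist_force: [0.1, -0.2, 1.7]
width: 0.001
grip_force: 0.0
```

>>> {"name": "step_arm", "arguments": {"targets": [[[0,0,0],[-40,0,0],0],[[0,0,0],[-40,0,0],0],[[0,0,0],[0,-35,0],0],[[0,0,0],[0,-35,0],0],[[0,0,0],[0,0,0],0]]}}

```text
time: 18.9
tool_pos: [0.473, 0.0934, 0.2248]
tcp_rot: [-3.126, 0.271, -0.003]
wrist_force: [0.7, -0.2, 0.6]
width: -0.0
grip_force: 0.0
```

```bash
python3 go.py; python3 - <<'E'
from ov import *
for c in("top","side"):cv2.imwrite(f"/tmp/e{c}.png",read_camera(c)[:,:,::-1])
h=np.array([.6433,-.0117])
a=np.radians(-10);hd=np.array([.649,-.0122])+(.162-.145)*np.array([np.cos(a),np.sin(a)])
P=[(box(hd,-10,.012,.064,.125),(0,0,255))]
cv2.imwrite("pics/end.png",np.hstack([panel("/tmp/e"+c+".png",c,(.655,-.02,.06),P,64,90,6) for c in("top","side")]))
E
```

```text
t 18.9 p [0.473  0.0934 0.2248] yaw -9.891874840918485 tilt 0.23691298863471852 F [ 0.7063 -0.1787  0.6465] q [ 0.1417 -0.04    2.0924  0.0034  1.0863  1.8836]
```

View pics/end.png

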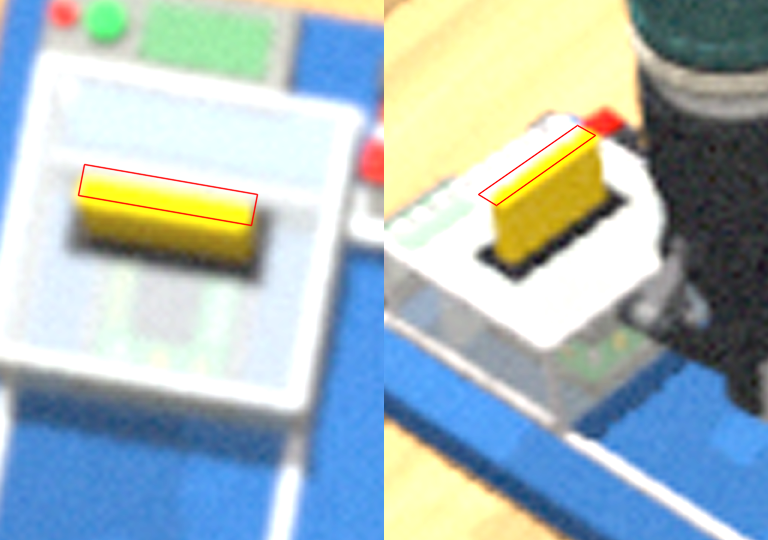

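Both views show the hood over the board, and the plate matches the overlay for about 162 mm of slide. That is about 5 mm beyond where the fingers last pushed, so the latch drew it home. The red cap is down and the gripper is clear.

```bash
python3 -c "
from workcell import finish_job;print(finish_job())"
```

```text
the job is handed in; nothing more can be done
None
```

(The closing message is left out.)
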